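# Shut the slatwall box and swing its latch across

## Task

The small hinged box on the slatwall panel has been left open. Gently push its lid down with a fingertip until it is fully shut, then push the swivel latch arm round with one finger until it lies straight across the lid, pointing at the panel, and leave it there. Do not pinch or lift anything, and leave the tools in the clips as they are.

Things in the scene. Friction and masses are not known exactly. Their poses are not given: they have to be found in the camera images.
- panel: Light grey PVC slatwall panel standing on the counter to the robot's right, fixed, 500 mm long, 28 mm thick, 304 mm high, with grooves and four steel spring clips. Origin under its centre; y runs along the panel, -x points out of the front, on which everything hangs (towards the robot's left, varying).
- box: Small off-white plastic box fixed on the panel's front, 90 mm deep (x) by 120 mm wide (y) by 70 mm high, open at the top under its lid; its underside is 175 mm above the counter. Origin at the centre of its underside, axes as the panel's: -x points straight out from the panel, z up. Its back wall is 6 mm off the panel's front.
- lid (a joint): Opening of the box's flat grey lid (92 x 124 x 5 mm), rad: 0 = fully shut, flat on the rim; grows as the free edge rises. Hinge line: along box y at its back, at box x = +45 mm, z = 70 mm. Stiff hinge: it stays where left, 1 to 2 N at the free edge moves it. Starts 0.35 to 0.85. Shut, its upper face is at box z = 75 mm. Lid and latch arm block each other: the lid shuts first.
- lid_edge (a point): Middle of the lid's free (front) edge, on its upper face, 92 mm from the hinge line.
- latch (a joint): Angle of the grey swivel latch on the box's front, rad, about a vertical axis, counter-clockwise from above positive: 0 = arm points straight out from the panel (box -x), +pi or -pi = arm straight across the lid, pointing at the panel. Starts -1.5 to 1.5, turns either way, no stop at the locked place (stops at +-3.7), stays where left; about 1 N at the fin's end moves it.
- latch_pivot (a point): Centre of the latch's pivot, on the arm's upper face, 60 mm in front of the box's origin (box -x) and 83 mm above it. A small screw head here stands 3 mm higher.
- latch_tab (a point): Point on top of the latch's finger fin, 44 mm from the pivot axis. The arm is a flat bar 12 mm wide, 6 mm thick, 51 mm long from the pivot axis, 2 mm above the shut lid; along its middle stands an upright fin, 40 mm long (13 to 53 mm from the axis), 6 mm thick across the arm, 24 mm high above the bar, to be pushed on its flat sides.
- bottle_brush: Bamboo bottle brush, upright in a clip, loose, leave alone. 255 mm long, bristle head 44 mm thick at the top, top 265 mm above the counter. Origin on its axis at the clip's top, 125 mm above the counter.
- crevice_tool: Slim chrome crevice tool, upright in a clip next to the brush (these two may have changed places), loose, leave alone. 190 mm long, socket 35 mm thick at the top, 200 mm above the counter. Origin on its axis at the clip's top.
- squeegee: Pink plastic squeegee, handle down in a clip, blade bar 156 mm wide at the top, 267 mm above the counter, loose, leave alone. Origin on its axis at the clip's top.
- dispenser: Transparent closed dispenser bottle with white cap, hung by its neck in a clip under the box, 48 mm thick, loose, leave alone. Origin on its axis at the clip's top.

How it is judged:
By the outcome, as a careful person would: the job done as asked, in the order asked, and still so for the second after the job is handed in, with the robot touching nothing.
It also fails if it takes over 58 s, if anything falls off the work surface, if the arm or the gripper's body presses on something with over 40 N, if the wrist force passes 120 N, or if a joint passes its speed limit or range.

## Robot

A 6-joint arm with a two-finger parallel gripper is mounted at the origin on the work surface. World frame = base frame: x ahead of the robot, y to its left, z up, the work surface at z = 0. Lengths are in m, angles in rad, forces in N, time in s.
With the tool pointing down it reaches from about 0.25 to 0.725 m from the base axis. Payload 4 kg.
Tool frame: the origin (TCP) lies midway between the tips of the shut fingers; the grasp point (between the pads) lies grip_point_offset behind it (grip_point_offset is the distance from the TCP to the grasp point, in m); z points along the fingers, y is the line along which they close (so a half turn about z gives the same grasp; the last joint's range is limited). The gripper opens to 85 mm and grips with 20 to 120 N. Pads are 22 mm wide; open, the fingers measure 114 mm over their backs; the gripper's body (76 mm by 85 mm) begins 54 mm behind the grasp point. The pads swing forward as they close: fully open they stand 13 mm farther back than shut.
Start: joints at [-1.131, 0.241, 0.005, 1.335, 0, 1.571], TCP at [0.213, -0.452, 0.231] pointing down, gripper open.
Joint ranges: [-2.72, 2.72], [-1.05, 1.87], [-1.09, 1.28], [-1.99, 2.15], [-1.42, 1.44], [-3.14, 3.14]. Speed limits (rad/s): [2.79, 2.79, 3.14, 3.14, 3.14, 3.14].

## Interface

Orientations are given as a unit quaternion [x, y, z, w].
In Python, from workcell import * gives the robot as it stands. The module is installed in compiled form; this text tells all that it offers.
- The arm moves only by the tool arm_command, never from a script. Its arguments are lists of equal length, an entry for each row: "slide": the shift along the tool's x, y, z in cm, a list of three; "spin": the turn about the tool's z in degrees. A call has exactly 5 rows; each row is the pose to reach, as a shift and turn from the pose commanded when the call began, along the tool's axes at that moment; what a row does not reach only later rows make up. A row lasts 1/8 s, in which the tool goes at most 62.5 mm and 10.7 degrees, less where a joint would pass 70% of its speed; a pose out of reach is approached as far as the arm can. A call with a gripper value outside its range is refused whole. "jaw" is the finger opening in cm, from 0 to 8.54, set as the call begins (left out, the last holds). The fingers move at their own pace and stop on an object; the grip force is fixed at half the most. Time passes only in rows, so rows that repeat a pose let the fingers close, or fill a call up. It gives the time, the measured TCP pose, the force, the opening and the grip force at its end, in the units of the state.
- get_obs(): the state, without advancing time (a new reading comes with each control period).
- camera(name): name is "scene" or "top" or "wrist"; returns a dict with "pixels" (384x512x3 uint8, red, green, blue), "range_z" (384x512 float32, m along the optical axis (not along the pixel's ray), 0 where there is no reading), "intrinsics" (3x3 intrinsics, pixels), "rvec" (rotation vector, rad) and "tvec" (3), from world to camera coordinates, as OpenCV has them. Camera axes: x right, y down, z forward; pixel columns grow to the right and rows downward; lengths in m; the calibration is good to about 2 mm. The wrist camera is an equidistant fisheye: a pixel r from the principal point sees the ray r / f radians off the axis. A picture is of the moment at which its call begins.
- job_done(): hands the job in; it is judged then, once.
Trained networks look in a picture, given as the dict that the camera call returned (one of the last four; its "shot" number tells which), for a name from the list of things; names that differ only in an ending like _2 or _b are one class to them, and where a whole thing is asked for, a point or a joint stands for the part that bears it (a point fixed in the world has none). Each returns a list of dicts, best first, with "confidence" (0 to 1); they miss things now and then, are a little off and sometimes report something else, mostly with a low value. They report only what shows in the picture. A call takes as long as a camera call.
- recognise(picture, thing): "centre" ([column, row] in pixels, amid what is visible of it).
- landmark_of(picture, thing): "centre" ([column, row] in pixels: a listed point, or the origin of a listed thing).
The state is a dict: "clock": time; "joint_pos": joint angles; "joint_vel": joint speeds; "tau": joint torques, N m; "eef_pos": TCP position; "tool_rot": TCP orientation; "ft_force": force on the tool from outside, world axes, zero at the start; "ft_torque": the same for the moment, N m; "grip_width": finger opening in m; "grasp_force": force on a finger pad.
Only numpy, scipy, OpenCV 4.12 (cv2) and the standard library are available. Lean on these libraries where they do the work, as an engineer would, in place of code of your own. Each camera call takes 0.05 s, during which the arm holds its last target. There are 200 camera calls.

## Working session

There is one attempt and no reset: what is moved stays moved. The work goes in short steps, Python scripts to look and compute and a tool call to move; the robot and the scene stay as the last step left them, time stands still between calls to the robot, and variables do not carry over. Pictures are saved under pics/ and viewed, at most 10 in all, crops included, and the job is handed in when it is done.

Besides the shell and the picture viewer there is one more tool, called as name(argument=value, ...), one argument or row to a line, values as JSON. arm_command: Moves the arm, as the interface text tells. Its arguments: {"type":"object","properties":{"slide":{"type":"array","items":{"type":"array","items":{"type":"number"}}},"spin":{"type":"array","items":{"type":"number"}},"jaw":{"type":"number"}},"required":["slide","spin"]}

```bash
mkdir -p pics
cat > h.py <<'E'
from workcell import *
import numpy as np, cv2
from scipy.spatial.transform import Rotation as R
def ray(p,uv,z):
    K=np.array(p["intrinsics"]); d=np.array([(uv[0]-K[0,2])/K[0,0],(uv[1]-K[1,2])/K[1,1],1.])
    M=cv2.Rodrigues(np.array(p["rvec"],float))[0]; t=np.array(p["tvec"]).ravel()
    return M.T@(d*z-t)
def at(p,uv,r=1):
    u,v=np.round(uv).astype(int); w=p["range_z"][v-r:v+r+1,u-r:u+r+1]; w=w[w>0]
    return ray(p,uv,np.median(w)) if w.size else None
def cloud(p):
    K=np.array(p["intrinsics"]); Z=p["range_z"]; v,u=np.mgrid[:384,:512]
    X=np.stack([(u-K[0,2])/K[0,0]*Z,(v-K[1,2])/K[1,1]*Z,Z],-1)
    M=cv2.Rodrigues(np.array(p["rvec"],float))[0]; return (X-np.array(p["tvec"]).ravel())@M
def save(p,n): cv2.imwrite("pics/"+n,p["pixels"][:,:,::-1])
E
python3 - <<'E'
from h import *
np.set_printoptions(precision=4,suppress=True)
o=get_obs(); print(o["clock"],o["eef_pos"],o["tool_rot"],R.from_quat(o["tool_rot"]).as_matrix())
ims=[]
for n in ["scene","top"]:
    p=camera(n); ims.append(p["pixels"])
    np.savez(n+".npz",c=cloud(p),i=p["pixels"])
    for t in ["box","panel","lid_edge","latch_pivot","latch_tab","bottle_brush","squeegee"]:
        for r in landmark_of(p,t)[:1]: print(n,t,r["centre"],round(r["confidence"],2),at(p,r["centre"]))
w=camera("wrist")["pixels"]
cv2.imwrite("pics/a.png",np.vstack([np.hstack(ims)])[:,:,::-1][:, :] if 0 else cv2.resize(np.hstack(ims),(800,300))[:,:,::-1])
cv2.imwrite("pics/b.png",w[:,:,::-1])
E
```

```text
0.0 [ 0.2126 -0.4518  0.2304] [ 0.9759  0.2181 -0.0002 -0.001 ] [[ 0.9048  0.4258 -0.0009]
 [ 0.4258 -0.9048  0.0019]
 [-0.     -0.0021 -1.    ]]
scene box [219.8, 200.1] 0.95 [ 0.5719 -0.2724  0.2114]
scene panel [189.3, 254.7] 0.88 [ 0.5809 -0.349   0.0313]
scene lid_edge [223.4, 158.0] 0.77 [ 0.5607 -0.2618  0.3089]
scene latch_pivot [246.7, 183.5] 0.58 [ 0.5728 -0.2222  0.2607]
scene latch_tab [268.2, 169.8] 0.64 [ 0.5511 -0.1855  0.2748]
scene bottle_brush [226.3, 156.9] 0.64 [ 0.5533 -0.2578  0.3046]
scene squeegee [152.3, 301.1] 0.78 [ 0.7395 -0.3769  0.1329]
top box [288.6, 182.9] 0.95 [ 0.5336 -0.2735  0.2945]
top lid_edge [281.0, 167.4] 0.86 [ 0.5535 -0.2625  0.3073]
top latch_pivot [252.6, 164.0] 0.66 [ 0.5657 -0.224   0.2598]
top latch_tab [227.6, 176.1] 0.67 [ 0.5453 -0.1885  0.2827]
top bottle_brush [275.7, 247.0] 0.76 [ 0.444  -0.2562  0.2627]
top squeegee [338.7, 87.8] 0.77 [ 0.6825 -0.3562  0.2529]
```

View pics/a.png

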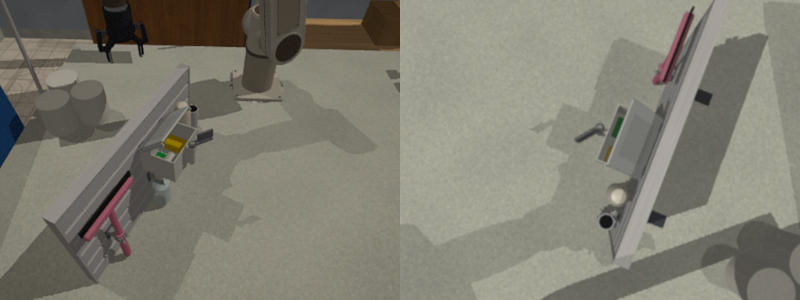

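The picture shows the panel running obliquely, with the box mid-panel: top view at about (620,140) of the montage, lid half open, and the latch sticking outward at (590,132). The brush and crevice tool are nearer the robot, and the squeegee is at the far end. Next I'll fit the geometry.

Run:
```python
from h import *
np.set_printoptions(precision=4,suppress=True)
c=np.load("top.npz")["c"].reshape(-1,3)
m=(abs(c[:,2]-.304)<.006)&(c[:,0]>.2)&(c[:,1]<-.2)&(c[:,1]>-.6)
q=c[m][:,:2].astype(np.float32)
for _ in range(4):
    l=cv2.fitLine(q,cv2.DIST_HUBER,0,.001,.001).ravel(); d=l[:2]; n=np.array([d[1],-d[0]])
    s=(q-l[2:])@n; q=q[abs(s)<.02]
if d[0]<0: d=-d
print("dir",d,"pt",l[2:],len(q),"n-extent",np.percentile((q-l[2:])@n,[2,98]),"along",np.percentile((q-l[2:])@d,[.5,99.5]))
t=(q-l[2:])@d; mid=l[2:]+d*(t.min()+t.max())/2
# box x axis into panel: perpendicular, toward -y
bx=np.array([d[1],-d[0]]); bx=bx if bx[1]<0 else -bx
by=np.array([-bx[1],bx[0]])
print("bx",bx,"by",by,"mid",mid, "yaw",np.degrees(np.arctan2(bx[1],bx[0])))
for s,P in (("sc",(.5728,-.2222)),("top",(.5657,-.224))):
    v=np.array(P)-mid; print("pivot rel panel centre",s,v@bx,v@by)
# expected: front face at -14 ; back wall 6 off ; box origin x=-14-6-45=-65; pivot -125
# lid & latch points
S=np.vstack([np.load(f+".npz")["c"].reshape(-1,3) for f in("scene","top")])
bxy=(S[:,:2]-mid)@np.stack([bx,by],1)
P=np.c_[bxy,S[:,2]]
np.save("P.npy",P)
f=P[(P[:,0]<-.115)&(P[:,0]>-.2)&(P[:,2]>.262)&(P[:,2]<.32)&(abs(P[:,1])<.2)]
print("latch pts",len(f),f.min(0),f.max(0),f.mean(0))
b=P[(P[:,0]<-.02)&(P[:,0]>-.105)&(P[:,2]>.235)&(P[:,2]<.255)&(abs(P[:,1])<.2)]
print("box y",np.percentile(b[:,1],[1,99]),np.percentile(b[:,0],[1,99]))
o=get_obs(); T=R.from_quat(o["tool_rot"]).as_matrix()
B=np.eye(3);B[:2,0]=bx;B[:2,1]=by
print("tool in box\n",B.T@T, (o["eef_pos"][:2]-mid)@np.stack([bx,by],1))
```

```text
dir [ 0.9237 -0.3831] pt [ 0.5494 -0.3528] 7692 n-extent [-0.0136  0.0137] along [-0.2401  0.2594]
bx [-0.3831 -0.9237] by [ 0.9237 -0.3831] mid [ 0.5603 -0.3574] yaw -112.52604
pivot rel panel centre sc -0.12964698475616437 -0.04027291687715558
pivot rel panel centre top -0.12526428121047478 -0.046141639619951526
latch pts 379 [-0.1605 -0.0852  0.262 ] [-0.1183 -0.0351  0.2848] [-0.1446 -0.0665  0.276 ]
box y [-0.1671  0.1982] [-0.1047 -0.0205]
tool in box
 [[-0.7399  0.6727  0.    ]
 [ 0.6727  0.7399 -0.    ]
 [-0.     -0.     -1.    ]] [ 0.2209 -0.2845]
```

Run:
```python
import cv2,numpy as np
a=np.load("scene.npz")["i"][120:240,160:310];b=np.load("top.npz")["i"][100:230,210:360]
cv2.imwrite("pics/c.png",np.hstack([cv2.resize(a,(400,330),interpolation=3),cv2.resize(b,(400,330),interpolation=3)])[:,:,::-1])
```

```text
(no output)
```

View pics/c.png

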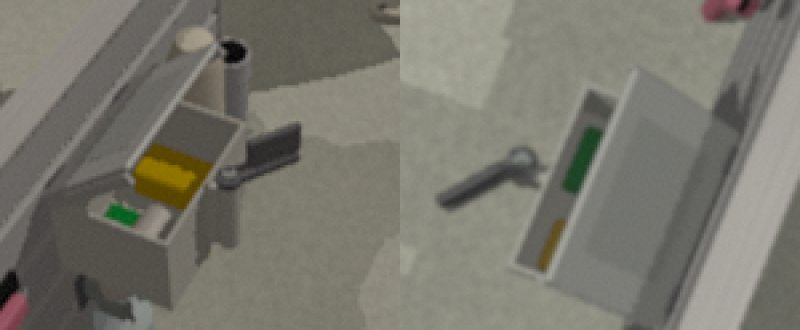

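The crop shows the lid raised roughly 0.6 rad, the latch pivot screw at (522,158), and the arm pointing outward and robotwards to (445,200), about +0.85 rad. The positive way round is therefore shorter. I'll shut the fingers, raise the arm and refine the y position.

arm_command(
  slide=[
    [0,0,-3],
    [0,0,-7],
    [0,0,-11],
    [0,0,-15],
    [0,0,-15],
  ],
  spin=[0,0,0,0,0],
  jaw=0,
)

```text
clock: 1.48
eef_pos: [0.2134, -0.4536, 0.3848]
tool_rot: [0.976, 0.218, 0.001, 0.004]
ft_force: [0.7, -0.1, -1.0]
grip_width: -0.0
grasp_force: 0.0
```

Run:
```python
from h import *
np.set_printoptions(precision=4,suppress=True)
mid=np.array([.5603,-.3574]);bx=np.array([-.3831,-.9237]);by=np.array([.9237,-.3831]);Q=np.stack([bx,by],1)
for f in("scene","top"):
    c=np.load(f+".npz")["c"].reshape(-1,3); P=np.c_[(c[:,:2]-mid)@Q,c[:,2]]
    L=P[(P[:,0]<-.03)&(P[:,0]>-.10)&(P[:,2]>.262)&(P[:,2]<.33)&(P[:,1]<.04)&(P[:,1]>-.12)]
    a=np.polyfit(L[:,0],L[:,2],1); print(f,"lid",len(L),"slope",a,np.arctan(-a[0]),"y",np.percentile(L[:,1],[1,99]),"x",L[:,0].min(),"z",L[:,2].max())
    F=P[(P[:,0]<-.118)&(P[:,0]>-.2)&(P[:,2]>.264)&(P[:,2]<.30)&(P[:,1]<.04)&(P[:,1]>-.12)]
    m=F[:,:2].mean(0); w,v=np.linalg.eigh(np.cov(F[:,:2].T)); d=v[:,1]; d=d if d[0]<0 else -d
    print("fin",len(F),m,"angle",np.arctan2(-d[1],-d[0]),"pivot from axis at x=-.125: y",m[1]+d[1]/d[0]*(-.125-m[0]), "zmax",F[:,2].max())
o=get_obs(); print(o["clock"],o["eef_pos"],(o["eef_pos"][:2]-mid)@Q,o["ft_force"],o["grip_width"])
try: print(grip_point_offset)
except Exception as e: print(e)
```

```text
scene lid 1124 slope [-0.7965  0.2371] 0.6726302042393327 y [-0.1033  0.0231] x -0.09234008728759574 z 0.31012582209840517
fin 200 [-0.1471 -0.0658] angle 0.9051949738651571 pivot from axis at x=-.125: y -0.037677704654781166 zmax 0.284572143264653
top lid 3469 slope [-0.8284  0.2385] 0.6918271265831093 y [-0.1058  0.0195] x -0.08957201844398481 z 0.31056418966955535
fin 149 [-0.1425 -0.0692] angle 0.9147512917309624 pivot from axis at x=-.125: y -0.04650807591340676 zmax 0.28475263832103603
1.475 [ 0.2134 -0.4536  0.3848] [ 0.2218 -0.2835] [ 0.7101 -0.0976 -0.9591] -3.3100634103353123e-06
0.0187
```

arm_command(
  slide=[
    [4,-0.3,0],
    [9,-0.6,0],
    [14,-1,0],
    [19,-1.4,0],
    [24,-1.7,0],
  ],
  spin=[0,0,0,0,0],
)

```text
clock: 2.1
eef_pos: [0.4238, -0.3337, 0.38]
tool_rot: [0.976, 0.218, -0.001, -0.001]
ft_force: [-0.4, -1.2, 0.1]
grip_width: 0.0001
grasp_force: 0.0
```

arm_command(
  slide=[
    [5,-0.4,0],
    [10,-0.7,0],
    [14,-1,0],
    [15,-1.1,2],
    [15,-1.1,4.5],
  ],
  spin=[0,0,0,0,0],
)

```text
clock: 2.72
eef_pos: [0.555, -0.26, 0.334]
tool_rot: [0.976, 0.219, -0.001, -0.0]
ft_force: [-0.2, -0.2, 0.1]
grip_width: 0.0002
grasp_force: 0.0
```

```bash
cat >> h.py <<'E'
np.set_printoptions(precision=4,suppress=True)
mid=np.array([.5603,-.3574]);bx=np.array([-.3831,-.9237]);by=np.array([.9237,-.3831]);Q=np.stack([bx,by],1)
def st():
    o=get_obs(); T=R.from_quat(o["tool_rot"]).as_matrix()
    print(o["clock"],"box xy",(o["eef_pos"][:2]-mid)@Q,"z",o["eef_pos"][2],"F",o["ft_force"],"j",np.array(o["joint_pos"]),"toolx in box deg",np.degrees(np.arctan2(T[:2,0]@by,T[:2,0]@bx)))
    return o,T
E
python3 - <<'E'
from h import *
st(); p=camera("scene"); cv2.imwrite("pics/d.png",cv2.resize(p["pixels"][60:260,110:360],(750,600))[:,:,::-1])
E
```

```text
2.725 box xy [-0.0879 -0.0422] z 0.33403047744849046 F [-0.1876 -0.241   0.0989] j [-0.4382  0.4772  0.6108  1.7057  0.0001  2.2614] toolx in box deg 137.85100784774565
```

View pics/d.png

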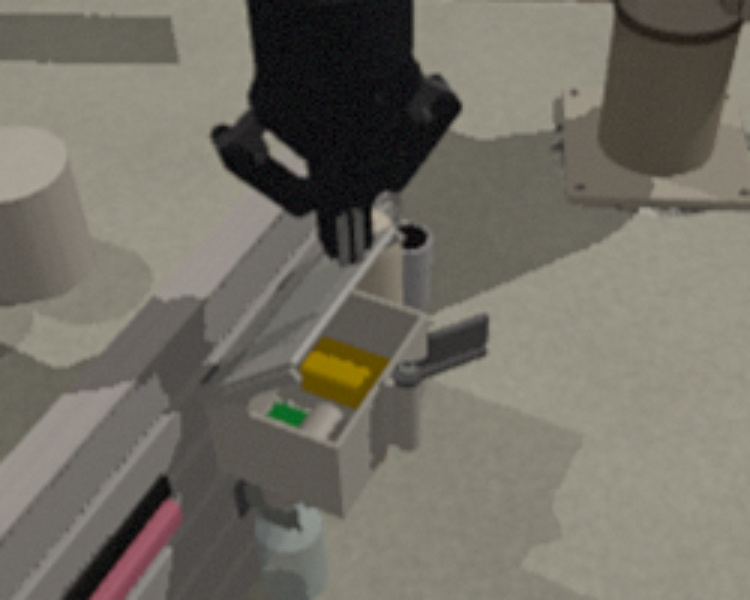

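The finger (345,255) is above the lid near its free edge. I'll lower slowly.

arm_command(
  slide=[
    [0,0,0.6],
    [0,0,1.2],
    [0,0,1.8],
    [0,0,2.4],
    [0,0,3.0],
  ],
  spin=[0,0,0,0,0],
)

```text
clock: 3.4
eef_pos: [0.554, -0.2609, 0.3063]
tool_rot: [0.976, 0.218, 0.001, -0.0]
ft_force: [1.3, 1.6, 4.1]
grip_width: -0.0
grasp_force: 1.9
```

arm_command(
  slide=[
    [0,0,0.5],
    [0,0,1.0],
    [0,0,1.5],
    [0,0,2.0],
    [0,0,2.5],
  ],
  spin=[0,0,0,0,0],
)

```text
clock: 4.03
eef_pos: [0.5536, -0.2613, 0.2807]
tool_rot: [0.976, 0.218, -0.0, 0.0]
ft_force: [1.2, 0.9, 2.1]
grip_width: 0.0001
grasp_force: 0.5
```

arm_command(
  slide=[
    [0,0,0.4],
    [0,0,0.8],
    [0,0,1.2],
    [0,0,1.5],
    [0,0,1.8],
  ],
  spin=[0,0,0,0,0],
)

```text
clock: 4.65
eef_pos: [0.5539, -0.261, 0.2632]
tool_rot: [0.976, 0.218, 0.0, -0.0]
ft_force: [0.1, -0.1, 1.3]
grip_width: -0.0001
grasp_force: 0.5
```

arm_command(
  slide=[
    [0,0,0.25],
    [0,0,0.5],
    [0,0,0.75],
    [0,0,1.0],
    [0,0,1.15],
  ],
  spin=[0,0,0,0,0],
)

```text
clock: 5.28
eef_pos: [0.5539, -0.261, 0.2516]
tool_rot: [0.976, 0.218, -0.0, -0.0]
ft_force: [1.1, 0.6, 1.4]
grip_width: -0.0001
grasp_force: 0.5
```

arm_command(
  slide=[
    [0,0,0.05],
    [0,0,0.1],
    [0,0,0.15],
    [0,0,0.2],
    [0,0,0.25],
  ],
  spin=[0,0,0,0,0],
)

```text
clock: 5.9
eef_pos: [0.5539, -0.2611, 0.25]
tool_rot: [0.976, 0.218, 0.0, 0.0]
ft_force: [-0.6, 2.3, 6.0]
grip_width: -0.0002
grasp_force: 2.9
```

arm_command(
  slide=[
    [0,0,0.05],
    [0,0,0.1],
    [0,0,0.1],
    [0,0,0.1],
    [0,0,0.1],
  ],
  spin=[0,0,0,0,0],
)

```text
clock: 6.52
eef_pos: [0.5539, -0.2611, 0.25]
tool_rot: [0.976, 0.218, 0.001, 0.001]
ft_force: [-2.7, 0.6, 7.3]
grip_width: -0.0001
grasp_force: 3.8
```

arm_command(
  slide=[
    [0,0,-1],
    [0,0,-2.5],
    [0,0,-4],
    [0,0,-6],
    [0,0,-6],
  ],
  spin=[0,0,0,0,0],
)

```text
clock: 7.15
eef_pos: [0.5546, -0.2616, 0.3099]
tool_rot: [0.976, 0.218, 0.001, 0.001]
ft_force: [0.7, 1.1, 0.4]
grip_width: 0.0
grasp_force: 0.0
```

Run:
```python
from h import *
o,T=st(); ims=[]
for n in("scene","top"):
    p=camera(n); c=cloud(p).reshape(-1,3); P=np.c_[(c[:,:2]-mid)@Q,c[:,2]]
    L=P[(P[:,0]<-.045)&(P[:,0]>-.105)&(P[:,2]>.2)&(P[:,2]<.27)&(P[:,1]<.018)&(P[:,1]>-.1)]
    a=np.polyfit(L[:,0],L[:,2],1); print(n,len(L),"slope",a[0],"z med",np.median(L[:,2]))
    F=P[(P[:,0]<-.118)&(P[:,0]>-.2)&(P[:,2]>.264)&(P[:,2]<.29)&(P[:,1]<.04)&(P[:,1]>-.12)]
    if len(F)>20:
        m=F[:,:2].mean(0); w,v=np.linalg.eigh(np.cov(F[:,:2].T)); d=v[:,1]; d=d if d[0]<0 else -d
        print("fin",len(F),m,"angle",np.arctan2(-d[1],-d[0]))
    ims.append(p["pixels"])
cv2.imwrite("pics/e.png",np.hstack([cv2.resize(ims[0][100:260,140:340],(400,320)),cv2.resize(ims[1][90:250,190:390],(400,320))])[:,:,::-1])
```

```text
7.15 box xy [-0.0863 -0.042 ] z 0.30990343138764886 F [0.7196 1.1403 0.4073] j [-0.4406  0.4663  0.5314  1.6325 -0.0003  2.2614] toolx in box deg 137.7142034414552
scene 1710 slope 0.02058538957399434 z med 0.25082135809194517
fin 199 [-0.1471 -0.0657] angle 0.8980455423912076Traceback (most recent call last):
  File "<stdin>", line 6, in <module>
    raise TypeError("expected non-empty vector for x")
TypeError: expected non-empty vector for x
```

```bash
cat >> h.py <<'E'
piv=np.array([-.1255,-.042]); r=.034
def plan(rows,pose=None):
    """rows of (a deg,d m,z); prints tool-frame slide/spin from pose (box x,y,z,tool x deg)"""
    if pose is None:
        o,T=st(); pose=(*((o["eef_pos"][:2]-mid)@Q),o["eef_pos"][2],np.degrees(np.arctan2(T[:2,0]@by,T[:2,0]@bx)))
    x,y,z,th=pose; t0=np.radians(th); ex=np.array([np.cos(t0),np.sin(t0)]); ey=np.array([ex[1],-ex[0]])
    S=[]
    for a,d,zz in rows:
        q=np.radians(a); g=piv+r*np.array([-np.cos(q),-np.sin(q)])-d*np.array([np.sin(q),-np.cos(q)])
        e=g-[x,y]; sp=-((a+90-th+180)%360-180); S.append([round(100*e@ex,2),round(100*e@ey,2),round(100*(z-zz),2),round(sp,1)])
    print([s[:3] for s in S],[s[3] for s in S]); 
    return (*g,rows[-1][2],rows[-1][0]+90)
E
python3 - <<'E'
from h import *
p=plan([(52,.036,.31)]*3+[(52,.036,.29),(52,.036,.268)])
p=plan([(52,.03,.268),(52,.026,.268),(52,.022,.268),(52,.019,.268),(52,.016,.268)],p)
p=plan([(a,.014,.268) for a in (58,66,74,82,90)],p)
p=plan([(a,.014,.268) for a in (98,106,114,122,130)],p)
p=plan([(a,.014,.268) for a in (138,146,154,162,170)],p)
E
```

```text
7.25 box xy [-0.0864 -0.0429] z 0.30766870556405823 F [0.6079 0.04   1.3115] j [-0.4405  0.4675  0.5276  1.6314 -0.0002  2.2614] toolx in box deg 137.7187351168693
[[np.float64(6.28), np.float64(-6.22), np.float64(-0.23)], [np.float64(6.28), np.float64(-6.22), np.float64(-0.23)], [np.float64(6.28), np.float64(-6.22), np.float64(-0.23)], [np.float64(6.28), np.float64(-6.22), np.float64(1.77)], [np.float64(6.28), np.float64(-6.22), np.float64(3.97)]] [np.float64(-4.3), np.float64(-4.3), np.float64(-4.3), np.float64(-4.3), np.float64(-4.3)]
[[np.float64(-0.6), np.float64(-0.0), 0.0], [np.float64(-1.0), np.float64(0.0), 0.0], [np.float64(-1.4), np.float64(0.0), 0.0], [np.float64(-1.7), np.float64(0.0), 0.0], [np.float64(-2.0), np.float64(-0.0), 0.0]] [0, 0, 0, 0, 0]
[[np.float64(-0.56), np.float64(-0.13), 0.0], [np.float64(-1.06), np.float64(-0.24), 0.0], [np.float64(-1.58), np.float64(-0.28), 0.0], [np.float64(-2.09), np.float64(-0.24), 0.0], [np.float64(-2.59), np.float64(-0.14), 0.0]] [-6, -14, -22, -30, -38]
[[np.float64(-0.49), np.float64(-0.16), 0.0], [np.float64(-0.99), np.float64(-0.25), 0.0], [np.float64(-1.5), np.float64(-0.28), 0.0], [np.float64(-2.01), np.float64(-0.23), 0.0], [np.float64(-2.51), np.float64(-0.1), 0.0]] [-8, -16, -24, -32, -40]
[[np.float64(-0.49), np.float64(-0.16), 0.0], [np.float64(-0.99), np.float64(-0.25), 0.0], [np.float64(-1.5), np.float64(-0.28), 0.0], [np.float64(-2.01), np.float64(-0.23), 0.0], [np.float64(-2.51), np.float64(-0.1), 0.0]] [-8, -16, -24, -32, -40]
```

arm_command(
  slide=[
    [2,-2,-0.5],
    [4.5,-4.5,-0.5],
    [6.3,-6.2,-0.2],
    [6.3,-6.2,0.5],
    [6.3,-6.2,1.5],
  ],
  spin=[-4,-4,-4,-4,-4],
)

```text
clock: 7.88
eef_pos: [0.5841, -0.1785, 0.292]
tool_rot: [0.968, 0.252, -0.001, -0.0]
ft_force: [0.6, -0.9, -0.4]
grip_width: -0.0001
grasp_force: 0.0
```

arm_command(
  slide=[
    [0,0,1],
    [0,0,2],
    [0,0,2.4],
    [0,0,2.5],
    [0,0,2.5],
  ],
  spin=[0,0,0,0,0],
)

```text
clock: 8.5
eef_pos: [0.5846, -0.1782, 0.2686]
tool_rot: [0.968, 0.252, 0.0, 0.0]
ft_force: [0.7, -0.8, -0.6]
grip_width: 0.0001
grasp_force: 0.0
```

Run:
```python
from h import *
p=plan([(52,d,.268) for d in(.03,.026,.022,.019,.017)])
```

```text
8.5 box xy [-0.1748 -0.0462] z 0.26864954582372164 F [ 0.7052 -0.7573 -0.5606] j [-0.2959  0.4611  0.4179  1.5269  0.      2.3362] toolx in box deg 141.71951931209082
[[np.float64(-0.63), np.float64(-0.03), np.float64(0.06)], [np.float64(-1.03), np.float64(-0.03), np.float64(0.06)], [np.float64(-1.43), np.float64(-0.02), np.float64(0.06)], [np.float64(-1.73), np.float64(-0.02), np.float64(0.06)], [np.float64(-1.93), np.float64(-0.02), np.float64(0.06)]] [np.float64(-0.3), np.float64(-0.3), np.float64(-0.3), np.float64(-0.3), np.float64(-0.3)]
```

arm_command(
  slide=[
    [-0.6,0,0],
    [-1.0,0,0],
    [-1.4,0,0],
    [-1.7,0,0],
    [-2.1,0,0],
  ],
  spin=[0,0,0,0,0],
)

```text
clock: 9.12
eef_pos: [0.566, -0.1885, 0.2684]
tool_rot: [0.968, 0.252, 0.0, 0.0]
ft_force: [-0.4, -0.5, 0.3]
grip_width: 0.0001
grasp_force: 0.0
```

arm_command(
  slide=[
    [-0.6,-0.1,0],
    [-1.1,-0.2,0],
    [-1.6,-0.3,0],
    [-2.1,-0.2,0],
    [-2.6,-0.1,0],
  ],
  spin=[-6,-14,-22,-30,-38],
)

```text
clock: 9.75
eef_pos: [0.5427, -0.1999, 0.2683]
tool_rot: [0.832, 0.555, 0.0, -0.0]
ft_force: [1.0, 0.3, -0.2]
grip_width: -0.0001
grasp_force: 0.5
```

Run:
```python
from h import *
plan([(a,.014,.268) for a in (98,106,114,122,130)])
p=camera("scene"); cv2.imwrite("pics/f.png",cv2.resize(p["pixels"][80:240,160:360],(800,600))[:,:,::-1])
```

```text
9.75 box xy [-0.1388 -0.0766] z 0.26831827035471656 F [ 0.9605  0.297  -0.203 ] j [-0.3533  0.3903  0.3093  1.4901  0.0008  1.6105] toolx in box deg -179.99132865541003
[[np.float64(-0.41), np.float64(-0.1), np.float64(0.03)], [np.float64(-0.92), np.float64(-0.19), np.float64(0.03)], [np.float64(-1.43), np.float64(-0.21), np.float64(0.03)], [np.float64(-1.94), np.float64(-0.16), np.float64(0.03)], [np.float64(-2.44), np.float64(-0.04), np.float64(0.03)]] [np.float64(-8.0), np.float64(-16.0), np.float64(-24.0), np.float64(-32.0), np.float64(-40.0)]
```

View pics/f.png

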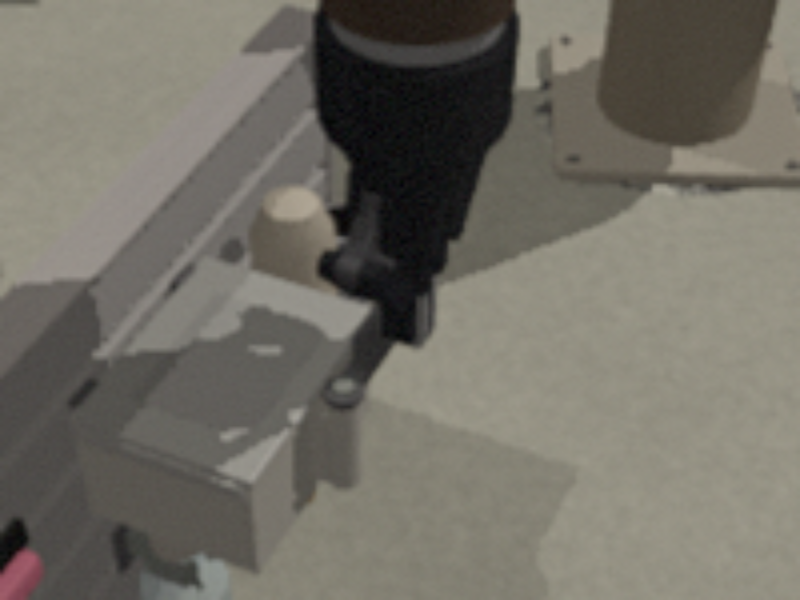

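The lid is shut, and the latch now points robotwards (pivot at (343,390), arm going up to (395,335)) with the finger behind it on the outer side. Continuing.

arm_command(
  slide=[
    [-0.4,-0.1,0],
    [-0.9,-0.2,0],
    [-1.4,-0.2,0],
    [-1.9,-0.2,0],
    [-2.4,0,0],
  ],
  spin=[-8,-16,-24,-32,-40],
)

```text
clock: 10.42
eef_pos: [0.5332, -0.2221, 0.2683]
tool_rot: [0.592, 0.806, 0.0, -0.0]
ft_force: [-1.1, -0.2, 0.3]
grip_width: -0.0
grasp_force: 0.5
```

Run:
```python
from h import *
plan([(a,.014,.268) for a in (137,144,151,158,165)])
```

```text
10.425 box xy [-0.1146 -0.0769] z 0.26829994367162235 F [-1.1176 -0.1922  0.296 ] j [-0.3948  0.3892  0.3077  1.4901  0.0003  0.8731] toolx in box deg -140.11831028660765
[[np.float64(-0.43), np.float64(-0.17), np.float64(0.03)], [np.float64(-0.87), np.float64(-0.27), np.float64(0.03)], [np.float64(-1.32), np.float64(-0.3), np.float64(0.03)], [np.float64(-1.77), np.float64(-0.29), np.float64(0.03)], [np.float64(-2.21), np.float64(-0.21), np.float64(0.03)]] [np.float64(-7.1), np.float64(-14.1), np.float64(-21.1), np.float64(-28.1), np.float64(-35.1)]
```

arm_command(
  slide=[
    [-0.4,-0.2,0],
    [-0.9,-0.3,0],
    [-1.3,-0.3,0],
    [-1.8,-0.3,0],
    [-2.2,-0.2,0],
  ],
  spin=[-7,-14,-21,-28,-35],
)

```text
clock: 11.05
eef_pos: [0.5378, -0.244, 0.2682]
tool_rot: [0.323, 0.946, -0.0, -0.001]
ft_force: [-1.3, 0.2, 0.6]
grip_width: 0.0005
grasp_force: 0.5
```

```bash
cat > m.py <<'E'
from h import *
plan([(a,.014,.268) for a in (168,171,174,177,180)])
p=camera("scene"); c=cloud(p); P=np.concatenate([(c[...,:2]-mid)@Q,c[...,2:]],-1).reshape(-1,3)
# latch points on/above the lid: bar & fin
F=P[(P[:,0]<-.066)&(P[:,0]>-.118)&(P[:,2]>.272)&(P[:,2]<.288)&(P[:,1]<0)&(P[:,1]>-.09)]
print(len(F),F.min(0) if len(F) else 0,F.max(0) if len(F) else 0)
if len(F)>8:
    k=np.polyfit(F[:,0],F[:,1],1); print("fin slope",k[0],"y at pivot",np.polyval(k,-.1255),"angle",180+np.degrees(np.arctan(k[0])))
for n in("latch_pivot","latch_tab"):
    for q in landmark_of(p,n)[:1]:
        w=at(p,q["centre"]); print(n,q["centre"],q["confidence"],(w[:2]-mid)@Q,w[2])
import sys; cv2.imwrite("pics/"+sys.argv[1],cv2.resize(p["pixels"][120:240,180:340],(800,600),interpolation=3)[:,:,::-1])
E
python3 m.py g.png
```

```text
11.05 box xy [-0.0961 -0.0642] z 0.2681811042675908 F [-1.2754  0.1911  0.6045] j [-0.4258  0.4173  0.3494  1.5039 -0.0003  0.2322] toolx in box deg -105.17134220938235
[[np.float64(-0.17), np.float64(-0.05), np.float64(0.02)], [np.float64(-0.35), np.float64(-0.11), np.float64(0.02)], [np.float64(-0.54), np.float64(-0.16), np.float64(0.02)], [np.float64(-0.73), np.float64(-0.2), np.float64(0.02)], [np.float64(-0.92), np.float64(-0.23), np.float64(0.02)]] [np.float64(-3.2), np.float64(-6.2), np.float64(-9.2), np.float64(-12.2), np.float64(-15.2)]
180 [-0.1135 -0.0664  0.2721] [-0.0759 -0.0425  0.2877]
fin slope -0.0591170492210035 y at pivot -0.050049860202160484 angle 176.61678017033316
latch_pivot [242.5, 183.9] 0.76 [-0.1225 -0.0382] 0.2583894135841686
latch_tab [226.0, 166.7] 0.93 [-0.0833 -0.0517] 0.2720122135880078
```

View pics/g.png

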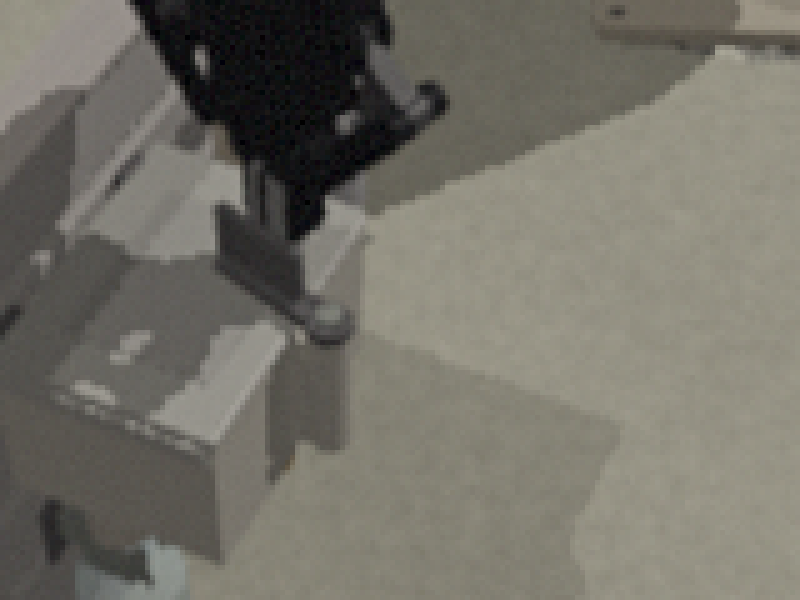

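The fin runs from the pivot (328,318) to (220,230), roughly 160–165°, with the finger on its robot side. The lid is flat and shut. I'll go on to about 176°.

arm_command(
  slide=[
    [-0.2,-0.05,0],
    [-0.35,-0.1,0],
    [-0.5,-0.15,0],
    [-0.6,-0.17,0],
    [-0.7,-0.2,0],
  ],
  spin=[-3,-6,-8,-10,-11],
)

```text
clock: 11.82
eef_pos: [0.5424, -0.2496, 0.2682]
tool_rot: [0.232, 0.973, 0.0, -0.0]
ft_force: [-0.5, 0.5, -0.3]
grip_width: -0.0002
grasp_force: 0.7
```

```bash
cat > m2.py <<'E'
from h import *
import sys
plan([(a,.014,.268) for a in (178,180,182)])
V=[]
for i in range(3):
    p=camera("scene"); w={}
    for n in("latch_pivot","latch_tab"):
        q=landmark_of(p,n)[0]; u=np.array(q["centre"])
        # intersect pixel ray with known height
        a,b=ray(p,u,.5),ray(p,u,1.5); z={"latch_pivot":.258,"latch_tab":.282}[n]; X=a+(b-a)*(z-a[2])/(b[2]-a[2]); w[n]=(X[:2]-mid)@Q
    v=w["latch_tab"]-w["latch_pivot"]; V.append([*w["latch_pivot"],*v,np.degrees(np.arctan2(-v[1],-v[0]))%360]); print(np.array(V[-1]))
c=cloud(p); P=np.concatenate([(c[...,:2]-mid)@Q,c[...,2:]],-1).reshape(-1,3)
# near (+y) face of fin: points above bar top, +y of finger
F=P[(P[:,0]<-.07)&(P[:,0]>-.112)&(P[:,2]>.260)&(P[:,2]<.283)&(P[:,1]<-.02)&(P[:,1]>-.056)]
for s in range(3):
    k=np.polyfit(F[:,0],F[:,1],1); e=F[:,1]-np.polyval(k,F[:,0]); F=F[abs(e)<max(.0025,1.5*e.std())]
print(len(F),"fin face slope deg",np.degrees(np.arctan(k[0])),"y at pivot",np.polyval(k,-.1255))
cv2.imwrite("pics/"+sys.argv[1],cv2.resize(p["pixels"][120:240,180:340],(800,600),interpolation=3)[:,:,::-1])
E
python3 m2.py h.png
```

```text
11.825 box xy [-0.0927 -0.0578] z 0.26822133263194947 F [-0.4719  0.5315 -0.2825] j [-0.4314  0.4311  0.3705  1.5106  0.0002  0.0359] toolx in box deg -94.2461007782578
[[np.float64(-0.06), np.float64(-0.06), np.float64(0.02)], [np.float64(-0.19), np.float64(-0.11), np.float64(0.02)], [np.float64(-0.31), np.float64(-0.14), np.float64(0.02)]] [np.float64(-2.2), np.float64(-4.2), np.float64(-6.2)]
[ -0.1252  -0.0391   0.045   -0.002  177.501 ]
[ -0.1218  -0.0391   0.0372  -0.0006 179.1176]
[ -0.1283  -0.0379   0.0471  -0.0047 174.3536]
177 fin face slope deg -3.152496505919329 y at pivot -0.03930712340187562
```

View pics/h.png

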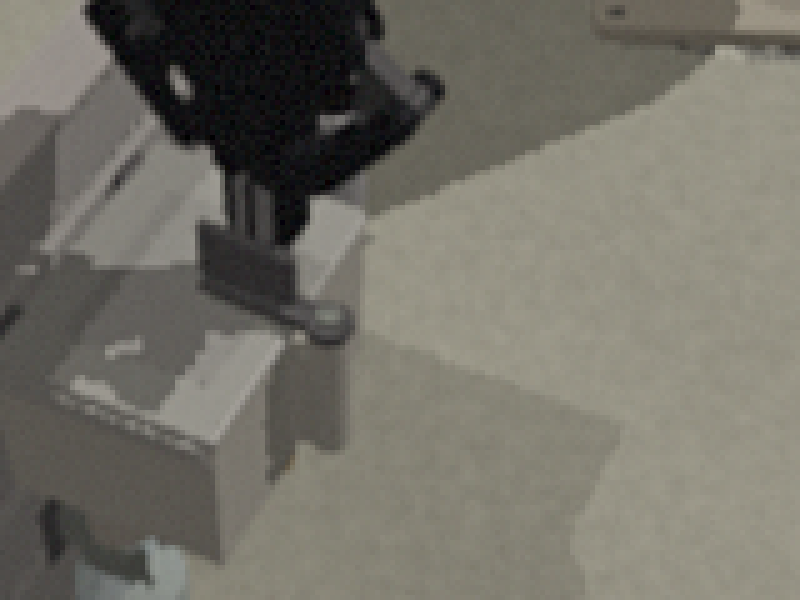

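The latch is at about 177° (pivot (328,320), fin end (200,255)). I'll nudge it the last 3°, then look from both sides.

arm_command(
  slide=[
    [-0.05,-0.03,0],
    [-0.1,-0.05,0],
    [-0.15,-0.1,0],
    [-0.2,-0.1,0],
    [-0.2,-0.1,0],
  ],
  spin=[-1,-2,-3,-3,-3],
)

```text
clock: 12.9
eef_pos: [0.544, -0.2516, 0.2683]
tool_rot: [0.206, 0.979, 0.0, 0.0]
ft_force: [-0.3, 0.8, 1.0]
grip_width: -0.0002
grasp_force: 0.5
```

```bash
python3 m2.py i.png
```

```text
12.9 box xy [-0.0915 -0.0556] z 0.26832925493222975 F [-0.2715  0.8483  0.9588] j [-0.4332  0.4354  0.3773  1.5125  0.0001 -0.0178] toolx in box deg -91.27470964386151
[[np.float64(0.16), np.float64(0.05), np.float64(0.03)], [np.float64(0.04), np.float64(-0.0), np.float64(0.03)], [np.float64(-0.08), np.float64(-0.05), np.float64(0.03)]] [np.float64(0.7), np.float64(-1.3), np.float64(-3.3)]
[ -0.1282  -0.0389   0.0484   0.0008 180.9567]
[ -0.1256  -0.0401   0.0427   0.0013 181.7093]
[ -0.1216  -0.0432   0.0403   0.0057 188.0486]
188 fin face slope deg 0.3291433358749965 y at pivot -0.039136187644059475
```

arm_command(
  slide=[
    [0.4,0,0],
    [1,0,0],
    [1.5,0,-1],
    [1.5,0,-5],
    [1.5,0,-10],
  ],
  spin=[0,0,0,0,0],
)

```text
clock: 13.98
eef_pos: [0.5293, -0.2452, 0.3694]
tool_rot: [0.206, 0.978, 0.0, -0.001]
ft_force: [0.8, -1.0, 0.4]
grip_width: -0.0001
grasp_force: 0.0
```

arm_command(
  slide=[
    [5,-2,0],
    [10,-4,0],
    [15,-6,0],
    [18,-7,0],
    [18,-7,0],
  ],
  spin=[0,0,0,0,0],
)

```text
clock: 14.6
eef_pos: [0.3353, -0.2366, 0.3702]
tool_rot: [0.207, 0.978, -0.001, 0.002]
ft_force: [0.9, -0.2, 0.1]
grip_width: -0.0003
grasp_force: 0.0
```

```bash
python3 m2.py j.png
python3 - <<'E'
from h import *
ims=[]
for n in("scene","top"):
    p=camera(n); c=cloud(p).reshape(-1,3); P=np.c_[(c[:,:2]-mid)@Q,c[:,2]]
    F=P[(P[:,0]<-.066)&(P[:,0]>-.116)&(P[:,2]>.262)&(P[:,2]<.29)&(P[:,1]<-.0)&(P[:,1]>-.08)]
    k=np.polyfit(F[:,0],F[:,1],1); print(n,len(F),"slope deg",np.degrees(np.arctan(k[0])),np.median(F[:,1]))
    L=P[(P[:,0]<-.045)&(P[:,0]>-.105)&(P[:,2]>.2)&(P[:,2]<.256)&(P[:,1]<.018)&(P[:,1]>-.1)]
    a=np.polyfit(L[:,0],L[:,2],1); print("lid slope",a[0],np.median(L[:,2]))
    ims.append(p["pixels"])
cv2.imwrite("pics/k.png",np.hstack([cv2.resize(ims[0][100:260,140:340],(400,320)),cv2.resize(ims[1][90:250,190:390],(400,320))])[:,:,::-1])
E
```

```text
14.6 box xy [-0.0254 -0.254 ] z 0.37021274563638695 F [ 0.946  -0.1624  0.1265] j [-0.6144  0.0401  0.1259  1.6532 -0.0001 -0.197 ] toolx in box deg -91.38824991680524
[[np.float64(-19.52), np.float64(7.14), np.float64(10.22)], [np.float64(-19.64), np.float64(7.09), np.float64(10.22)], [np.float64(-19.76), np.float64(7.05), np.float64(10.22)]] [np.float64(0.6), np.float64(-1.4), np.float64(-3.4)]
[ -0.1284  -0.0417   0.0486   0.0046 185.4471]
scene 213 slope deg 1.47101059484701 -0.039026562492289286
lid slope 0.031762179922184074 0.25078641871412555
top 162 slope deg 0.6311892991976891 -0.04324588706152502
lid slope 0.004364350184902731 0.2506667544633023Traceback (most recent call last):
  File "m2.py", line 8, in <module>
    q=landmark_of(p,n)[0]; u=np.array(q["centre"])
      ~~~~~~~~~~~~~~~~^^^
IndexError: list index out of range
```

View pics/k.png

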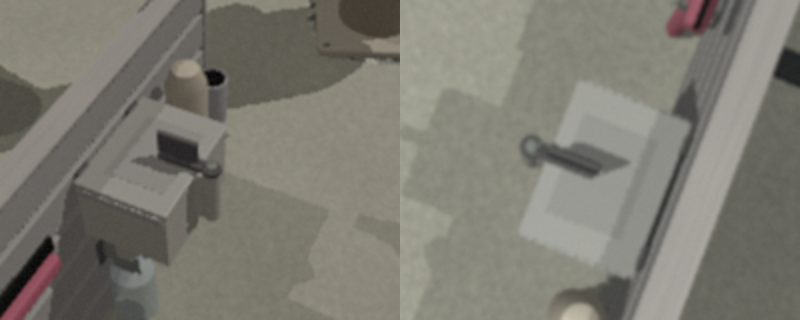

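The lid lies flat and shut. In the top view the latch runs from (532,150) to (598,168), perpendicular to the panel to within about 1°. The robot is clear and the tools look undisturbed, so I'm handing in.

```bash
python3 -c "
from workcell import *
print(job_done())"
```

```text
the job is handed in; nothing more can be done
None
```

I pushed the lid fully shut and turned the latch straight across it, pointing at the panel to within about 1°. The tools looked undisturbed, and I handed the job in at about 15 s with the arm clear; no verdict came back.

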